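Fetch the inkstone from behind the ink bottle, cup and seal

TASK

The inkstone lies at the back of the wooden storage tray, behind the ink bottle, the water cup and the stone seal. First stand those three upright on the cork mat, leaving the inkstone where it lies; then lift out the inkstone and lay it flat in the empty recess of the black writing set, either way round; only then put the bottle, the cup and the seal back in the tray, upright, each just where it stood at the start. Set everything down rather than dropping it, and do not shift the seal-paste pot beside the inkstone or the paperweight on the sheet.

Things in the scene. Friction and masses are not known exactly. Their poses are not given: they have to be found in the camera images.
- bottle_center (a point): Small black ink bottle, closed, round, 50 mm diameter, 105 mm high; straight up to 78 mm above its underside, then a shoulder and a 27 mm wide cap. 0.11 to 0.22 kg. The point is on its axis, 52.5 mm above its underside; z up. In the tray's front row. Grip the straight body with the fingertips at least 30 mm above its underside, to clear the inkstone behind it.
- cup_center (a point): White ceramic water cup, empty, round, open on top, no handle, 85 mm high, 54 mm outer diameter at the rim, 51 mm at the foot. 0.12 to 0.2 kg. The point is on its axis, 42.5 mm above its underside; z up. In the tray's front row. Grip it across the outside in its upper half, so that the fingertips clear the inkstone.
- seal_center (a point): Beige stone seal: upright block 38 x 38 mm, 66 mm high, with a small knob on top up to 81 mm; 0.2 kg. The point is at the block's centre, 33 mm above its underside; x and y square to its side faces, z up. In the tray's front row, x and y within 0.1 rad of the tray's. Grip two side faces in the upper half of the block, so that the fingertips clear the inkstone.
- inkstone_center (a point): Dark grey stone slab with hollowed top, 58 mm wide (x), 116 mm long (y), 26 mm high, 0.4 kg. The point is its centre, 13 mm above its underside; z up. It lies in the back of the tray, length along the tray's y. The front row stands about 10 mm before its front face: no room for a finger until it is cleared; 30 mm are free behind. Grip across the width by its upper 15 mm.
- storage_tray: Fixed open tray of pale wood, outside 184 mm (x) by 250 mm (y), walls 24 mm high, 6 mm thick; floor 6 mm thick. Origin: centre of its underside; x from its front (robot's side) to its back. The front row (bottle, cup, seal, in any order, 74 mm apart along y) stands 40 mm to the -x side of the middle; the inkstone lies 25 mm to the +x side.
- cork_mat: Fixed flat cork mat, 290 mm (x) by 120 mm (y), 4 mm thick, empty: the side area. Origin: centre of its underside. It lies to the left or the right of the tray, the writing set on the other side.
- set_recess (a point): Inkstone recess of the black writing set, a fixed tray of 250 x 105 mm, rim 9 mm high; its -x end carries a red box and two small holders, up to 16 mm above the table. The recess is 130 mm (x) by 72 mm (y); its walls rise 6 mm above its floor. The point is the middle of its floor, 3 mm above the table; x along its length, z up. The inkstone's y goes along this x.
- pot_center (a point): Bystander: round seal-paste pot, white with a blue lid, 54 mm diameter, 33 mm high, standing in the back of the tray beside the +y end of the inkstone (about 25 mm free between them). The point is on its axis, 16 mm above its underside. Leave it where it is.
- paperweight: Bystander: dark steel bar 16 mm (x) by 170 mm (y) by 12 mm high, lying on the white sheet (3 mm above the table) between the robot and the tray. Origin: centre of its underside. Leave it where it is.

How it is judged:
On the way, in this order (a step that is already met when the one before it is completed fails the run):
1. the bottle, the cup and the seal all stand upright on the cork mat, and the inkstone still lies in its place (x of bottle_center in the frame of cork_mat between -0.14 and 0.14 m and y of bottle_center in the frame of cork_mat between -0.055 and 0.055 m and z of bottle_center in the frame of cork_mat below 0.0605 m and angle between each of bottle_center, cup_center, seal_center's own z axis and vertical below 0.12 rad and x of cup_center in the frame of cork_mat between -0.14 and 0.14 m and y of cup_center in the frame of cork_mat between -0.055 and 0.055 m and z of cup_center in the frame of cork_mat below 0.0505 m and x of seal_center in the frame of cork_mat between -0.14 and 0.14 m and y of seal_center in the frame of cork_mat between -0.055 and 0.055 m and z of seal_center in the frame of cork_mat below 0.041 m and distance of inkstone_center from where it was at the start of the episode below 0.012 m), for 0.2 s.
2. the inkstone lies flat in the recess of the writing set, while the other three still stand on the mat (x of bottle_center in the frame of cork_mat between -0.14 and 0.14 m and y of bottle_center in the frame of cork_mat between -0.055 and 0.055 m and z of bottle_center in the frame of cork_mat below 0.0605 m and angle between each of bottle_center, cup_center, seal_center's own z axis and vertical below 0.12 rad and x of cup_center in the frame of cork_mat between -0.14 and 0.14 m and y of cup_center in the frame of cork_mat between -0.055 and 0.055 m and z of cup_center in the frame of cork_mat below 0.0505 m and x of seal_center in the frame of cork_mat between -0.14 and 0.14 m and y of seal_center in the frame of cork_mat between -0.055 and 0.055 m and z of seal_center in the frame of cork_mat below 0.041 m and horizontal distance between inkstone_center and set_recess below 0.012 m and z of inkstone_center in the frame of set_recess below 0.017 m and angle between the y axis of inkstone_center and the x axis of set_recess, either way round below 0.2 rad and angle between inkstone_center's own z axis and vertical below 0.06 rad), for 0.2 s.
At the end, for the whole second after the job is handed in: The inkstone lies flat in the recess (centre within 12 mm of the recess centre, length along it within 0.2 rad, on its floor within 4 mm); the bottle, the cup and the seal stand upright in the tray, each within 13 mm of where it stood at the start; all at rest (horizontal distance between inkstone_center and set_recess below 0.012 m and z of inkstone_center in the frame of set_recess below 0.017 m and angle between the y axis of inkstone_center and the x axis of set_recess, either way round below 0.2 rad and angle between inkstone_center's own z axis and vertical below 0.06 rad and distance of each of bottle_center, cup_center, seal_center from where it was at the start of the episode below 0.013 m and angle between each of bottle_center, cup_center, seal_center's own z axis and vertical below 0.1 rad and linear speed of each of inkstone, ink_bottle, water_cup, seal below 0.02 m/s); the robot touches nothing.
It fails at once if the seal-paste pot is shifted by more than 15 mm (distance of pot_center from where it was at the start of the episode above 0.015 m).
It fails at once if the paperweight is shifted by more than 15 mm (distance of paperweight from where it was at the start of the episode above 0.015 m).
It fails at once if the inkstone, bottle, cup or seal is dropped: falls free of the fingers faster than 0.75 m/s (about 30 mm) ((linear speed of inkstone above 0.75 m/s and contact force between the fingers and inkstone below 0.05 N) or (linear speed of ink_bottle above 0.75 m/s and contact force between the fingers and ink_bottle below 0.05 N) or (linear speed of water_cup above 0.75 m/s and contact force between the fingers and water_cup below 0.05 N) or (linear speed of seal above 0.75 m/s and contact force between the fingers and seal below 0.05 N)).
It also fails if it takes over 144 s, if anything falls off the work surface, if the arm or the gripper's body presses on something with over 40 N, if the wrist force passes 120 N, or if a joint passes its speed limit or range.

ROBOT

A 6-joint arm with a two-finger parallel gripper is mounted at the origin on the work surface. World frame = base frame: x ahead of the robot, y to its left, z up, the work surface at z = 0. Lengths are in m, angles in rad, forces in N, time in s.
With the tool pointing down it reaches from about 0.275 to 0.75 m from the base axis. Payload 10.2 kg.
Tool frame: the origin (TCP) lies on the centre line of the jaws, within the pads' length; the fingertips stand 19 mm ahead of it and the grasp point (between the pads) is the TCP (env.tips_ahead is the z of the fingertips in the tool frame, in m); z points along the fingers, y is the line along which they close (so a half turn about z gives the same grasp; the last joint's range is limited). The gripper opens to 85 mm and grips with 20 to 120 N. Pads are 22 mm wide; open, the fingers measure 114 mm over their backs; the gripper's body (76 mm by 85 mm) begins 54 mm behind the grasp point. The pads swing forward as they close: fully open they stand 13 mm farther back than shut.
Start: joints at [-1.447, 0.313, 1.498, -0, 1.331, -0.223], TCP at [0.178, -0.494, 0.25] pointing down, gripper open.
Joint ranges: [-2.94, 2.94], [-0.97, 2.17], [0.19, 2.56], [-1.23, 4.37], [0.02, 3.11], [-2.88, 2.88]. Speed limits (rad/s): [2.39, 2.39, 3.01, 3.14, 3.14, 3.14].

INTERFACE

Orientations are given as a 3x3 rotation matrix whose columns are the frame's x, y, z axes.
In Python, from plant import monitor, optics, env gives the robot as it stands.
- The arm moves only by the tool jog_arm, never from a script. Its argument "deltas" is text: rows parted by semicolons, each of 5 numbers parted by spaces: the finger opening in cm, from 0 to 8.54, then the shift along the world's x, y, z in cm, then the turn about the world's z in rad. A call has 1 to 10 rows; each row shifts and turns the commanded pose from where the row before left it; what a row does not reach is not made up. A row lasts 1/10 s, in which the tool goes at most 50 mm and 8.59 degrees, less where a joint would pass 70% of its speed; a pose out of reach is approached as far as the arm can. A call is refused whole if a number of a shift passes 5 or a number of a turn 0.15, either way. A call with a gripper value outside its range is refused whole. The fingers move at their own pace and stop on an object; the grip force is fixed at half the most. Time passes only in rows, so rows that do not move let the fingers close. It gives the time, the measured TCP pose, the force, the opening and the grip force at its end, in the units of the state.
- monitor.observe(): the state, without advancing time (a new reading comes with each control period).
- optics.read_camera(name): name is "side" or "top" or "wrist"; returns a dict with "image" (400x640x3 uint8, red, green, blue), "vfov" (degrees; the focal length in pixels is half the picture's height over the tangent of half this angle, whatever the lens; pixels are square), "cx", "cy" (the principal point, pixels), "dist" ([k1, k2, p1, p2, k3] as OpenCV has them; the pictures are not rectified), "eye" and "attitude" of the camera in the world. Camera axes: x right, y down, z forward; pixel columns grow to the right and rows downward; lengths in m; the calibration is good to about 2 mm. A picture is of the moment at which its call begins. There is no depth.
- env.hand_in(): hands the job in; it is judged then, once.
The state is a dict: "time_s": time; "joints": joint angles; "joint_vel": joint speeds; "tau": joint torques, N m; "position": TCP position; "ee_rot": TCP orientation; "ft_force": force on the tool from outside, world axes, zero at the start; "wrist_torque": the same for the moment, N m; "opening": finger opening in m; "grip_force": force on a finger pad.
Only numpy, scipy, OpenCV 4.12 (cv2) and the standard library are available. Lean on these libraries where they do the work, as an engineer would, in place of code of your own. Each camera call takes 0.05 s, during which the arm holds its last target. There are 200 camera calls.

## Working session

There is one attempt and no reset: what is moved stays moved. The work goes in short steps, Python scripts to look and compute and a tool call to move; the robot and the scene stay as the last step left them, time stands still between calls to the robot, and variables do not carry over. Pictures are saved under pics/ and viewed, at most 14 in all, crops included, and the job is handed in when it is done.

Besides the shell and the picture viewer there is one more tool, called after "Request:" as a command line: name --argument value ..., lists and objects as JSON in quotes. jog_arm: Moves the arm, as the interface text tells. Its arguments: {"type":"object","properties":{"deltas":{"type":"string"}},"required":["deltas"]}

```bash
mkdir -p pics; cat > h.py <<'E'
import numpy as np, cv2, pickle
from plant import monitor, optics, env
def cam(n):
    c=optics.read_camera(n); f=c["image"].shape[0]/2/np.tan(np.radians(c["vfov"])/2)
    c["K"]=np.array([[f,0,c["cx"]],[0,f,c["cy"]],[0,0,1.]]); return c
def ray(c,uv,z):
    uv=np.array(uv,float).reshape(-1,1,2)
    p=cv2.undistortPoints(uv,c["K"],np.array(c["dist"])).reshape(-1,2)
    d=np.c_[p,np.ones(len(p))]@np.array(c["attitude"]).T; e=np.array(c["eye"])
    return e+d*((z-e[2])/d[:,2])[:,None]
def proj(c,P):
    R=np.array(c["attitude"]).T; 
    return cv2.projectPoints(np.array(P,float).reshape(-1,3),cv2.Rodrigues(R)[0],-R@np.array(c["eye"]),c["K"],np.array(c["dist"]))[0].reshape(-1,2)
def save(c,n): cv2.imwrite(f"pics/{n}.png",c["image"][:,:,::-1])
E
python3 - <<'E'
from h import *
s=monitor.observe();print(s["position"],s["ee_rot"],s["opening"],env.tips_ahead)
for n in("top","side"):
    c=cam(n);save(c,n+"0");pickle.dump(c,open(n+"0.pkl","wb"));print(n,c["eye"],c["attitude"],c["vfov"],c["dist"])
E
```

```text
[ 0.17840747 -0.49351498  0.2497305 ] [[ 9.40461233e-01  3.39900942e-01 -1.36330148e-04]
 [ 3.39900829e-01 -9.40460407e-01  1.28393617e-03]
 [ 3.08198008e-04 -1.25383093e-03 -9.99999166e-01]] 0.08526326086649101 0.019
top [0.4458978  0.00501771 1.27993368] [[ 2.18601697e-02 -9.98605370e-01  4.80567111e-02]
 [-9.99760492e-01 -2.18851336e-02  6.70032733e-06]
 [ 1.04503656e-03 -4.80453476e-02 -9.98844609e-01]] 44.88446255833526 [0.04296864 0.         0.         0.         0.        ]
side [ 0.43306929 -0.63534705  0.59596813] [[ 0.98772301 -0.11641098  0.10417165]
 [-0.15445518 -0.62792903  0.7627901 ]
 [-0.02338474 -0.76951519 -0.63820023]] 55.80398771243033 [-0.07210517  0.          0.          0.          0.        ]
```

View pics/top0.png

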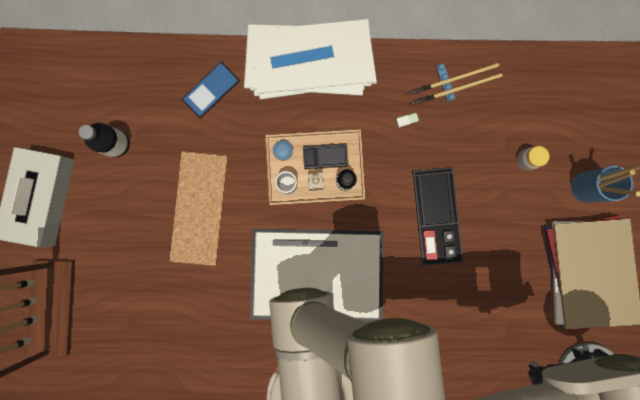

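View pics/side0.png

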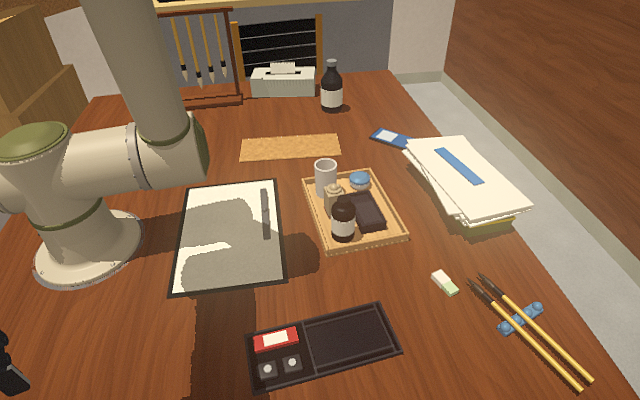

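Top view: the cork mat is at (199,208), tray at (315,167) holding cup (287,181), seal (316,181) and bottle (346,179) from left to right, inkstone at (325,155), pot at (283,149), set at (436,215) and paperweight at (305,242).

```bash
python3 - <<'E'
from h import *
c=pickle.load(open("top0.pkl","rb"));im=c["image"];hsv=cv2.cvtColor(im,cv2.COLOR_RGB2HSV)
for p in [(300,134),(200,208),(272,190),(435,195),(100,250),(436,240)]: print(p,hsv[p[1],p[0]])
def rect(m,x0,y0,x1,y1,z,name):
    k=np.zeros_like(m);k[y0:y1,x0:x1]=m[y0:y1,x0:x1]
    k=cv2.morphologyEx(k,cv2.MORPH_CLOSE,np.ones((5,5)))
    cs=max(cv2.findContours(k,0,2)[0],key=cv2.contourArea)
    w=ray(c,cs.reshape(-1,2),z)[:,:2]
    r=cv2.minAreaRect((w*1000).astype(np.float32));print(name,r,cs.reshape(-1,2).min(0),cs.reshape(-1,2).max(0))
rect(cv2.inRange(hsv,(8,60,150),(25,150,255)),255,120,375,212,.024,"tray")
rect(cv2.inRange(hsv,(8,60,120),(25,190,255)),160,140,240,275,.004,"cork")
rect(cv2.inRange(hsv,(0,0,0),(180,255,60)),405,160,470,268,.009,"set")
rect(cv2.inRange(hsv,(0,0,0),(180,255,100)),268,238,342,248,.015,"pw")
a=cv2.resize(im[125:210,255:375],None,fx=6,fy=6,interpolation=cv2.INTER_CUBIC)[:510,:720]
cv2.imwrite("pics/traycrop.png",a[:,:,::-1])
a=cv2.resize(im[160:270,400:475],None,fx=5,fy=5,interpolation=cv2.INTER_CUBIC)
cv2.imwrite("pics/setcrop.png",np.clip(a[:,:,::-1].astype(float)*2,0,255).astype(np.uint8))
E
```

```text
(300, 134) [ 16 100 196]
(200, 208) [ 15 112 201]
(272, 190) [ 16  96 209]
(435, 195) [ 0  5 55]
(100, 250) [ 10 149 108]
(436, 240) [ 2 66 62]
tray ((593.9164428710938, 11.307083129882812), (183.5485382080078, 250.69818115234375), 4.763208866119385) [265 129] [364 204]
cork ((478.4744873046875, 311.55889892578125), (306.21331787109375, 207.33009338378906), 1.7204393148422241) [160 151] [239 267]
set ((468.3928527832031, -304.17083740234375), (253.8265380859375, 167.1376190185547), 4.211911678314209) [405 169] [469 267]
pw ((395.1576843261719, -27.871906280517578), (12.966776847839355, 46.8701057434082), 1.260541558265686) [319 241] [337 246]
```

View pics/traycrop.png

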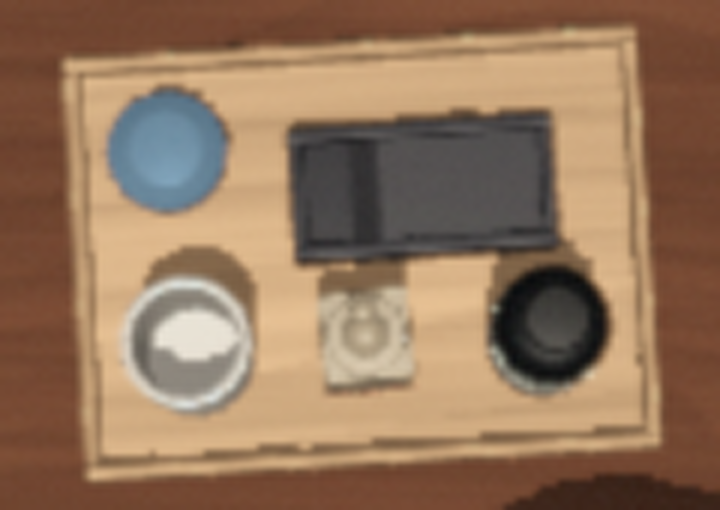

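View pics/setcrop.png

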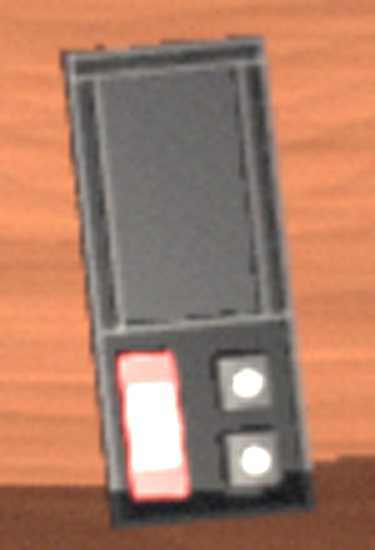

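Tray crop: cup rim centre (188,343), seal block top corners about (320,287),(410,285),(412,384),(325,390), bottle cap (555,322), inkstone top corners (290,127),(552,113),(556,245),(298,262), pot (168,150). Set crop: recess floor corners (97,82),(240,68),(265,315),(122,328).

```bash
python3 - <<'E'
from h import *
np.set_printoptions(precision=4,suppress=True)
c=pickle.load(open("top0.pkl","rb"));im=c["image"];hsv=cv2.cvtColor(im,cv2.COLOR_RGB2HSV)
T=lambda p,z:ray(c,(np.array(p,float).reshape(-1,2)+.5)/6-.5+[255,125],z)
S=lambda p,z:ray(c,(np.array(p,float).reshape(-1,2)+.5)/5-.5+[400,160],z)
tc=T([(63,60),(632,27),(660,442),(90,478)],.024);print("tray",tc.mean(0),tc)
def ang(a,b): d=b-a; return np.arctan2(d[1],d[0])
th=np.mean([ang(tc[3],tc[0]),ang(tc[2],tc[1]),ang(tc[1],tc[0])-np.pi/2,ang(tc[2],tc[3])-np.pi/2]);print("th",th)
R=np.array([[np.cos(th),-np.sin(th)],[np.sin(th),np.cos(th)]])
for x,y in[(-.04,.074),(-.04,0),(-.04,-.074),(.025,0)]: print("nominal",tc.mean(0)[:2]+R@[x,y])
print("cup",T((188,343),.091));print("seal",T([(320,287),(410,285),(412,384),(325,390)],.072).mean(0));print("bottle",T((555,322),.111))
i=T([(290,127),(552,113),(556,245),(298,262)],.032);print("ink",i.mean(0),ang(i[1],i[0]),np.linalg.norm(i[1]-i[0]),np.linalg.norm(i[2]-i[1]))
print("pot",T((168,150),.039))
r=S([(97,82),(240,68),(265,315),(122,328)],.006);print("recess",r.mean(0),ang(r[3],r[0]),ang(r[2],r[1]),ang(r[1],r[0])-np.pi/2,np.linalg.norm(r[0]-r[1]),np.linalg.norm(r[0]-r[3]))
o=S([(65,55),(264,38),(312,510),(112,524)],.009);print("setout",o.mean(0),ang(o[3],o[0]),np.linalg.norm(o[0]-o[1]),np.linalg.norm(o[0]-o[3]))
m=cv2.inRange(hsv,(10,60,150),(25,140,255));k=np.zeros_like(m);k[145:270,165:232]=m[145:270,165:232]
k=cv2.morphologyEx(k,cv2.MORPH_OPEN,np.ones((3,3)))
cs=max(cv2.findContours(k,0,2)[0],key=cv2.contourArea).reshape(-1,2);print("cork",cv2.minAreaRect((ray(c,cs,.004)[:,:2]*1000).astype(np.float32)))
E
```

```text
tray [0.5948 0.0109 0.024 ] [[ 0.6754  0.1424  0.024 ]
 [ 0.6953 -0.1048  0.024 ]
 [ 0.5147 -0.1202  0.024 ]
 [ 0.4937  0.126   0.024 ]]
th 0.0852030933246232
nominal [0.5486 0.0812]
nominal [0.5549 0.0075]
nominal [ 0.5612 -0.0663]
nominal [0.6197 0.013 ]
cup [[0.5475 0.0808 0.091 ]]
seal [0.5535 0.0076 0.072 ]
bottle [[ 0.5575 -0.0683  0.111 ]]
ink [ 0.6224 -0.0156  0.032 ] 1.6463371171315238 0.11338793875671381 0.05730068211837552
pot [[0.6348 0.0948 0.039 ]]
recess [ 0.5173 -0.3088  0.006 ] 0.11231606043171226 0.10897614617850813 0.11916516037294334 0.07542204197305515 0.13001935245043367
setout [ 0.4739 -0.3121  0.009 ] 0.11093499937183342 0.10463325818256698 0.24635754487943376
cork ((480.9979248046875, 315.3728332519531), (120.86932373046875, 290.8693542480469), 85.79329681396484)
```

Request:
jog_arm --deltas "7 3.2 3.5 0 -0.03;7 3.2 3.5 0 -0.03;7 3.2 3.5 0 -0.03;7 3.2 3.5 0 -0.03;7 3.2 3.5 0 -0.03;7 3.2 3.5 0 -0.03;7 3.2 3.5 0 -0.03;7 3.2 3.5 0 -0.03;7 3.2 3.5 0 -0.02;7 3.2 3.5 0 0"

```text
time_s: 1.1
position: [0.4994, -0.1419, 0.2501]
ee_rot: [[0.996, 0.086, -0.0], [0.086, -0.996, 0.0], [-0.0, -0.0, -1.0]]
ft_force: [0.5, -1.6, 1.0]
opening: 0.0703
grip_force: 0.0
```

Request:
jog_arm --deltas "7 3 3.7 0 0;7 3 3.7 0 0;7 0 0 0 0;7 0 0 0 0"

```text
time_s: 1.5
position: [0.5584, -0.0691, 0.2496]
ee_rot: [[0.996, 0.088, -0.001], [0.088, -0.996, 0.0], [-0.001, -0.0, -1.0]]
ft_force: [-0.5, -0.2, -0.1]
opening: 0.0704
grip_force: 0.0
```

```bash
python3 - <<'E'
from h import *
c=cam("wrist");save(c,"w1");print(c["eye"],c["attitude"]);print(monitor.observe()["position"])
pickle.dump(c,open("w1.pkl","wb"))
print(proj(c,[[.559,-.067,.111],[.5475,.0808,.091],[.5535,.0076,.072],[.554,.0076,.087],[.6224,-.0156,.032]]))
E
```

```text
[ 0.64110454 -0.06119662  0.37269263] [[ 8.95330637e-02 -9.42433278e-01 -3.22185267e-01]
 [-9.95983838e-01 -8.47706882e-02 -2.88118911e-02]
 [-1.58581869e-04  3.23470935e-01 -9.46238093e-01]]
[ 0.55808836 -0.07004392  0.24990234]
[[314.46530394 187.80860801]
 [152.72028003 179.52188796]
 [236.82641331 174.45929053]
 [233.04812466 178.21045677]
 [269.87653863 100.69665889]]
```

View pics/w1.png

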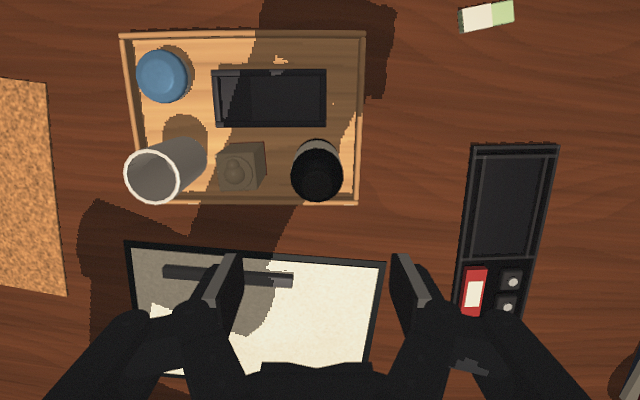

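Wrist view: bottle shoulder at (317,175), seal knob (237,172), cup rim (152,176), each a few pixels further back than projected, so I use the tray-nominal x.

Request:
jog_arm --deltas "7 0.3 0.1 -4.6 0;7 0 0 -4.6 0;7 0 0 -4.6 0;7 0 0 -3 0;7 0 0 -1.6 0;7 0 0 0 0;4 0 0 0 0;4 0 0 0 0;4 0 0 0 0;4 0 0 0 0"

```text
time_s: 2.55
position: [0.5621, -0.0694, 0.0679]
ee_rot: [[0.996, 0.087, 0.003], [0.087, -0.996, -0.001], [0.002, 0.002, -1.0]]
ft_force: [-1.1, -1.7, 7.4]
opening: 0.0483
grip_force: 62.8
```

```bash
python3 - <<'E'
from h import *
c=cam("side");s=monitor.observe();print(s["position"],s["opening"],s["grip_force"],s["ft_force"])
cv2.imwrite("pics/s1.png",cv2.resize(c["image"][120:270,270:430],None,fx=4,fy=4)[:,:,::-1])
E
```

```text
[ 0.56211617 -0.06935502  0.06787598] 0.0485563396042714 62.784282314023585 [-1.77270759 -2.45081189  7.40759407]
```

View pics/s1.png

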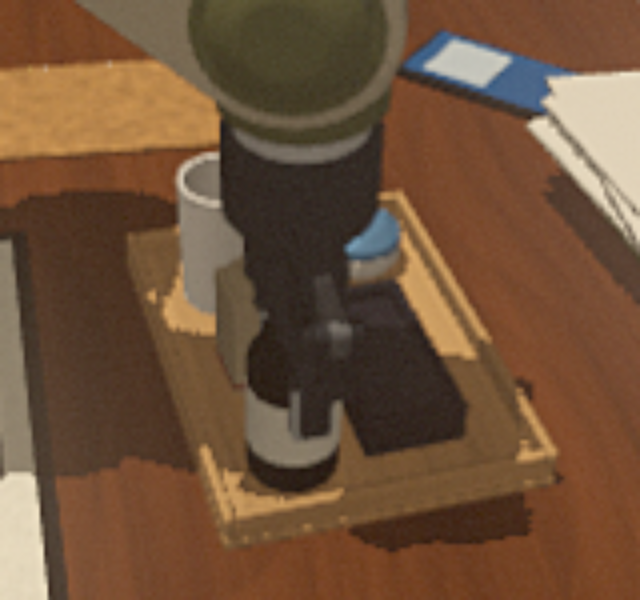

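Gripped: fingers on the white band of the bottle, opening 48 mm, tips clear of the inkstone.

Request:
jog_arm --deltas "4 0 0 2 0;4 0 0 4 0;4 0 0 5 0;4 0 2 4 0;4 0.1 4.7 0 0;4 0.1 4.7 0 0;4 0.2 4.7 0 0;4 0.2 4.7 0 0;4 0.2 4.7 0 0;4 0 4.7 0 0"

```text
time_s: 3.6
position: [0.5691, 0.2352, 0.2166]
ee_rot: [[0.996, 0.087, 0.0], [0.087, -0.996, 0.0], [0.0, -0.0, -1.0]]
ft_force: [0.6, -1.2, -1.6]
opening: 0.0485
grip_force: 62.4
```

Request:
jog_arm --deltas "4 0.1 4.7 0 0;4 0 2.8 0 0;4 0 0 -4 0;4 0 0 -4 0;4 0 0 -3 0;4 0 0 0 0;4 0 0 0 0"

```text
time_s: 4.3
position: [0.5708, 0.3084, 0.1075]
ee_rot: [[0.996, 0.087, 0.001], [0.087, -0.996, 0.0], [0.001, -0.0, -1.0]]
ft_force: [0.2, -0.7, -1.0]
opening: 0.0482
grip_force: 62.4
```

Request:
jog_arm --deltas "4 0 0 -2 0;4 0 0 -1.2 0;4 0 0 -0.5 0;4 0 0 -0.2 0;4 0 0 0 0;4 0 0 0 0"

```text
time_s: 4.9
position: [0.5708, 0.3083, 0.0681]
ee_rot: [[0.996, 0.087, 0.001], [0.087, -0.996, 0.0], [0.001, -0.0, -1.0]]
ft_force: [0.4, -0.9, -1.2]
opening: 0.0483
grip_force: 62.5
```

Request:
jog_arm --deltas "4 0 0 -0.15 0;4 0 0 0 0;4 0 0 0 0"

```text
time_s: 5.2
position: [0.5705, 0.3083, 0.066]
ee_rot: [[0.996, 0.087, 0.0], [0.087, -0.996, 0.0], [0.0, -0.0, -1.0]]
ft_force: [1.0, -0.4, -1.0]
opening: 0.0486
grip_force: 62.6
```

Request:
jog_arm --deltas "4 0 0 -0.1 0;4 0 0 0 0;4 0 0 0 0"

```text
time_s: 5.5
position: [0.5706, 0.3083, 0.066]
ee_rot: [[0.996, 0.087, 0.001], [0.087, -0.996, 0.0], [0.001, -0.0, -1.0]]
ft_force: [-2.8, -0.6, 5.7]
opening: 0.0482
grip_force: 63.3
```

Request:
jog_arm --deltas "7 0 0 0 0;7 0 0 0 0;7 0 0 0 0;7 0 0 3 0;7 0 0 5 0;7 0 0 5 0;7 -0.4 -4.7 0 0;7 -0.4 -4.5 0 0;7 -0.4 -4.5 0 0;7 -0.4 -4.5 0 0"

```text
time_s: 6.5
position: [0.554, 0.1246, 0.1948]
ee_rot: [[0.996, 0.087, 0.0], [0.087, -0.996, -0.0], [0.0, 0.0, -1.0]]
ft_force: [1.2, -0.3, 0.3]
opening: 0.0704
grip_force: 0.0
```

Request:
jog_arm --deltas "7 -0.6 -4.5 0 0;7 0 0 -4 0;7 0 0 -4 0;7 0 0 -3 0;7 0 0 -1.6 0;7 0 0 0 0;4.4 0 0 0 0;4.4 0 0 0 0;4.4 0 0 0 0;4.4 0 0 0 0"

```text
time_s: 7.5
position: [0.5491, 0.0813, 0.07]
ee_rot: [[0.996, 0.087, 0.002], [0.087, -0.996, -0.0], [0.002, 0.0, -1.0]]
ft_force: [-0.5, 1.6, 6.3]
opening: 0.0532
grip_force: 63.4
```

Request:
jog_arm --deltas "4.4 0 0 2 0;4.4 0 0 4 0;4.4 0 0 5 0;4.4 -1 2 3 0;4.4 -1.2 4.4 0 0;4.4 -1.2 4.4 0 0;4.4 -1.2 4.4 0 0;4.4 -1.2 4.4 0 0;4.4 -1 3.8 0 0;4.4 0 0 -2 0"

```text
time_s: 8.5
position: [0.4796, 0.3195, 0.1907]
ee_rot: [[0.996, 0.092, 0.004], [0.091, -0.996, 0.003], [0.005, -0.002, -1.0]]
ft_force: [1.0, -0.7, -2.2]
opening: 0.0531
grip_force: 63.4
```

Request:
jog_arm --deltas "4.4 0 0 -4 0;4.4 0 0 -4 0;4.4 0 0 -2.5 0;4.4 0 0 -1 0;4.4 0 0 -0.3 0;4.4 0 0 0 0;4.4 0 0 0 0"

```text
time_s: 9.2
position: [0.4811, 0.3155, 0.0723]
ee_rot: [[0.996, 0.087, 0.002], [0.087, -0.996, 0.001], [0.002, -0.001, -1.0]]
ft_force: [-0.2, -1.1, -1.3]
opening: 0.0529
grip_force: 63.5
```

Request:
jog_arm --deltas "4.4 0 0 -0.2 0;4.4 0 0 -0.1 0;4.4 0 0 -0.1 0;4.4 0 0 0 0;4.4 0 0 0 0"

```text
time_s: 9.7
position: [0.4808, 0.3154, 0.068]
ee_rot: [[0.996, 0.087, 0.001], [0.087, -0.996, 0.0], [0.002, -0.0, -1.0]]
ft_force: [-2.4, 0.9, 6.4]
opening: 0.0534
grip_force: 64.1
```

Request:
jog_arm --deltas "7 0 0 0 0;7 0 0 0 0;7 0 0 0 0;7 0 0 3 0;7 0 0 5 0;7 0 0 5 0;6 1 -4.4 0 0;6 1 -4.4 0 0;5.5 1 -4.4 0 0;5.5 1 -4.4 0 0"

```text
time_s: 10.7
position: [0.5205, 0.1376, 0.1969]
ee_rot: [[0.996, 0.087, 0.0], [0.087, -0.996, 0.0], [0.0, 0.0, -1.0]]
ft_force: [0.7, 0.5, 0.6]
opening: 0.0548
grip_force: 0.0
```

Request:
jog_arm --deltas "5.5 1 -4.4 0 0;5.5 1.2 -4.4 0 0;5.5 1.2 -4.4 0 0;5.5 0 0 -4 0;5.5 0 0 -4 0;5.5 0 0 -3 0;5.5 0 0 -2 0;5.5 0 0 -0.7 0;5.5 0 0 0 0"

```text
time_s: 11.6
position: [0.5543, 0.0072, 0.0594]
ee_rot: [[0.996, 0.087, -0.001], [0.087, -0.996, 0.0], [-0.001, -0.0, -1.0]]
ft_force: [-0.0, 0.6, -0.3]
opening: 0.055
grip_force: 0.0
```

Request:
jog_arm --deltas "3 0 0 0 0;3 0 0 0 0;3 0 0 0 0;3 0 0 0 0;3 0 0 2 0;3 0 0 4 0;3 0 0 5 0;3 -1 2 2 0;3 -2 3.9 0 0;3 -2 3.9 0 0"

```text
time_s: 12.6
position: [0.5037, 0.106, 0.1906]
ee_rot: [[0.996, 0.085, 0.001], [0.085, -0.996, 0.0], [0.001, 0.0, -1.0]]
ft_force: [0.7, 1.0, -2.0]
opening: 0.0369
grip_force: 60.4
```

Request:
jog_arm --deltas "3 -2 3.9 0 0;3 -2 3.9 0 0;3 -2 3.9 0 0;3 -2 3.9 0 0;3 -2 3.9 0 0;3 -1.3 2 0 0;3 0 0 -4 0;3 0 0 -4 0;3 0 0 -3 0;3 0 0 -1 0"

```text
time_s: 13.6
position: [0.39, 0.3196, 0.0674]
ee_rot: [[0.996, 0.087, -0.004], [0.087, -0.996, -0.002], [-0.005, 0.002, -1.0]]
ft_force: [0.2, 1.0, -1.5]
opening: 0.037
grip_force: 60.3
```

Request:
jog_arm --deltas "3 0 0 -0.5 0;3 0 0 -0.2 0;3 0 0 0 0;3 0 0 0 0"

```text
time_s: 14.0
position: [0.392, 0.3205, 0.0639]
ee_rot: [[0.996, 0.087, 0.002], [0.087, -0.996, 0.001], [0.002, -0.001, -1.0]]
ft_force: [-0.6, 0.0, -2.4]
opening: 0.0372
grip_force: 60.3
```

Request:
jog_arm --deltas "3 0 0 -0.3 0;3 0 0 -0.2 0;3 0 0 0 0;3 0 0 0 0"

```text
time_s: 14.4
position: [0.3918, 0.3205, 0.0592]
ee_rot: [[0.996, 0.087, 0.001], [0.087, -0.996, 0.0], [0.001, -0.0, -1.0]]
ft_force: [-3.8, -2.4, 14.2]
opening: 0.0369
grip_force: 61.8
```

Request:
jog_arm --deltas "3 0 0 0.1 0;6 0 0 0 0;6 0 0 0 0;6 0 0 0 0;7 0 0 3 0;7.5 0 0 5 0;7.5 0 0 5 0;7.5 0 0 3 0;7.5 2.5 -3.7 0 0.14;7.5 2.5 -3.7 0 0.14"

```text
time_s: 15.4
position: [0.4401, 0.2488, 0.2198]
ee_rot: [[0.934, 0.356, 0.002], [0.356, -0.934, 0.001], [0.002, 0.0, -1.0]]
ft_force: [1.4, -1.0, -1.1]
opening: 0.0752
grip_force: 0.0
```

Request:
jog_arm --deltas "7.5 2.5 -3.7 0 0.14;7.5 2.5 -3.7 0 0.14;7.5 2.5 -3.7 0 0.14;7.5 2.5 -3.7 0 0.14;7.5 2.5 -3.7 0 0.14;7.5 2.5 -3.7 0 0.14;7.5 1.8 -4 0 0.14;7.5 0 0 0 0.14;7.5 0 0 0 0.14;7.5 0 0 0 0.02"

```text
time_s: 16.4
position: [0.6071, -0.0122, 0.2185]
ee_rot: [[-0.063, 0.998, -0.0], [0.998, 0.063, 0.0], [0.0, -0.0, -1.0]]
ft_force: [0.0, 0.0, -0.1]
opening: 0.0754
grip_force: 0.0
```

```bash
python3 - <<'E'
from h import *
s=monitor.observe();print(s["position"],s["ee_rot"][:2])
c=cam("wrist");save(c,"w2");pickle.dump(c,open("w2.pkl","wb"))
a=1.646;e=np.array([np.cos(a),np.sin(a)]);n=np.array([-e[1],e[0]])
print(proj(c,[[*(np.array([.621,-.0156])+i*.058*e+j*.029*n),.032] for i,j in((1,1),(1,-1),(-1,-1),(-1,1))]))
c=cam("side");save(c,"s2")
E
```

```text
[ 0.60708396 -0.01220625  0.21846041] [[-6.33552354e-02  9.97990926e-01 -4.74321381e-04]
 [ 9.97991019e-01  6.33553229e-02  1.71639098e-04]]
[[299.40432341 119.76619005]
 [361.37406744 119.17126555]
 [357.71594119 232.11502974]
 [302.405841   232.67923701]]
```

View pics/w2.png

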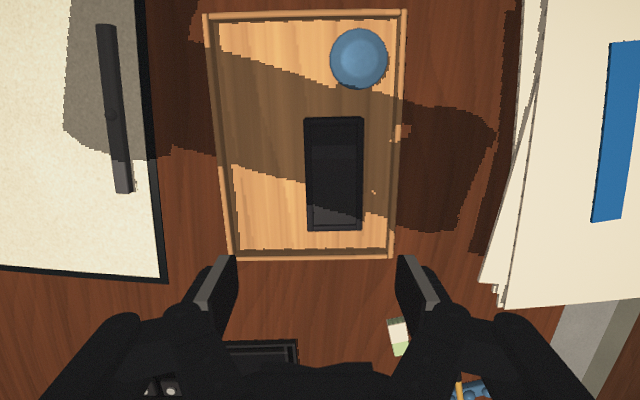

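View pics/s2.png

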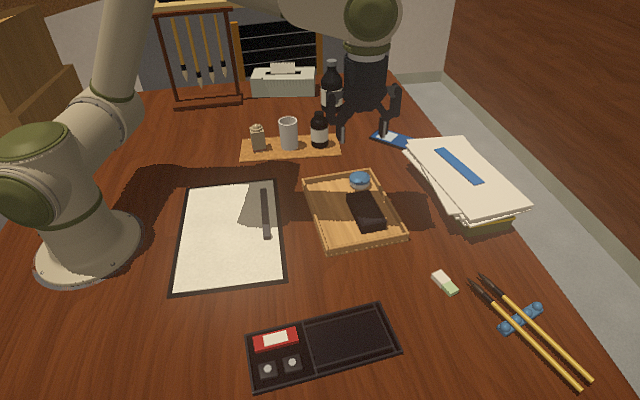

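Side view: seal (257,137), cup (288,132) and bottle (319,130) stand on the mat. Wrist view: inkstone corners (304,118),(363,117),(362,230),(306,231), undisturbed.

Request:
jog_arm --deltas "7.5 1.6 -0.2 -4 0.015;7.5 0 0 -4.5 0;7.5 0 0 -4 0;7.5 0 0 -3 0;7.5 0 0 -2 0;7.5 0 0 -0.9 0;7.5 0 0 0 0;7.5 0 0 0 0"

```text
time_s: 17.3
position: [0.6237, -0.0139, 0.036]
ee_rot: [[-0.076, 0.997, 0.002], [0.997, 0.076, -0.0], [-0.001, 0.002, -1.0]]
ft_force: [-0.0, 0.7, 0.4]
opening: 0.0751
grip_force: 0.0
```

Request:
jog_arm --deltas "5 0 0 0 0;5 0 0 0 0;5 0 0 0 0;5 0 0 0 0;5 0 0 0 0"

```text
time_s: 17.8
position: [0.624, -0.014, 0.0367]
ee_rot: [[-0.077, 0.997, 0.003], [0.997, 0.077, -0.001], [-0.001, 0.003, -1.0]]
ft_force: [-0.1, 0.5, 6.6]
opening: 0.0561
grip_force: 65.0
```

Request:
jog_arm --deltas "5 0 0 1 0;5 0 0 2 0;5 0 0 4 0;5 0 0 5 0;5 -1 -2.8 3 -0.1;5 -1 -2.8 0 -0.13;5 -1 -2.8 0 -0.13;5 -1 -2.8 0 -0.13;5 -1 -2.8 0 -0.13;5 -1 -2.8 0 -0.13"

```text
time_s: 18.8
position: [0.5622, -0.1828, 0.1852]
ee_rot: [[0.628, 0.778, -0.0], [0.778, -0.628, 0.0], [-0.0, -0.0, -1.0]]
ft_force: [0.8, -0.2, -3.5]
opening: 0.0559
grip_force: 65.7
```

Request:
jog_arm --deltas "5 -1 -2.8 0 -0.13;5 -1 -2.8 0 -0.13;5 -1 -2.8 0 -0.13;5 -1 -2.8 0 -0.13;5 -0.7 -1.5 0 -0.13;5 0 0 0 -0.13;5 0 0 0 -0.01;5 0 0 0 0;5 0 0 0 0"

```text
time_s: 19.7
position: [0.5162, -0.3084, 0.1849]
ee_rot: [[0.994, 0.111, -0.0], [0.111, -0.994, 0.0], [-0.0, -0.0, -1.0]]
ft_force: [-0.1, 0.1, -4.6]
opening: 0.056
grip_force: 65.7
```

```bash
python3 - <<'E'
from h import *
s=monitor.observe();print(s["position"],s["ee_rot"][:2],s["opening"])
c=cam("wrist");save(c,"w3")
a=.112;e=np.array([np.cos(a),np.sin(a)]);n=np.array([-e[1],e[0]])
print(proj(c,[[*(np.array([.5173,-.3088])+i*.065*e+j*.036*n),.009] for i,j in((1,1),(1,-1),(-1,-1),(-1,1))]))
E
```

```text
[ 0.51617915 -0.30843787  0.18494191] [[ 9.93865875e-01  1.10592094e-01 -1.08386199e-04]
 [ 1.10592105e-01 -9.93865874e-01  1.00577769e-04]] 0.05597390788379606
[[277.07087338 105.78928955]
 [357.65581066 105.7874509 ]
 [352.57011442 237.63575354]
 [281.92362652 237.6479722 ]]
```

View pics/w3.png

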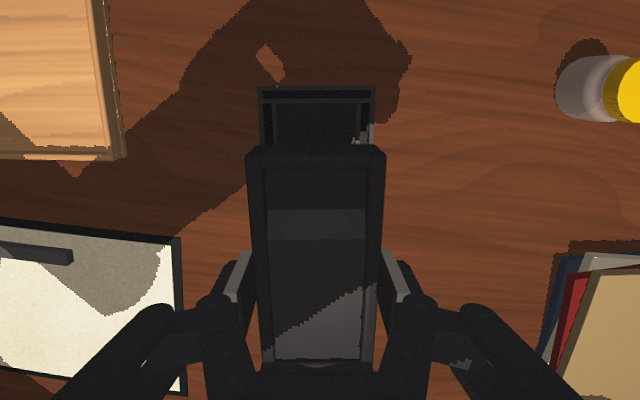

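Wrist view: inkstone level in the fingers, aligned over the set; the recess back edge lies at about (275–361, 102), 3 mm further in x than estimated.

Request:
jog_arm --deltas "5 0.2 0 -4 0;5 0 0 -4 0;5 0 0 -3 0;5 0 0 -2 0;5 0 0 -1 0;5 0 0 0 0;5 0 0 0 0"

```text
time_s: 20.45
position: [0.5186, -0.3092, 0.0459]
ee_rot: [[0.994, 0.108, 0.001], [0.108, -0.994, -0.001], [0.001, 0.001, -1.0]]
ft_force: [0.5, -0.1, -3.8]
opening: 0.0567
grip_force: 65.6
```

```bash
python3 - <<'E'
from h import *
c=cam("side");print(monitor.observe()["position"])
cv2.imwrite("pics/s3.png",cv2.resize(np.clip(c["image"][270:400,220:420].astype(float)*2,0,255).astype(np.uint8),None,fx=4,fy=4)[:,:,::-1])
E
```

```text
[ 0.51870652 -0.30937056  0.04624072]
```

View pics/s3.png

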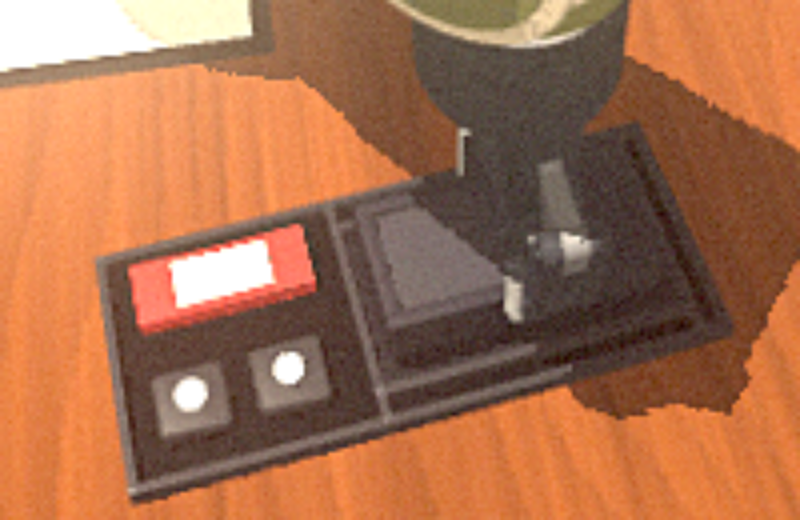

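Stone sits above the recess with its front edge just behind the divider (x≈390 in the crop), margins even; lowering.

Request:
jog_arm --deltas "5 0 0 -0.6 0;5 0 0 -0.3 0;5 0 0 -0.2 0;5 0 0 0 0;5 0 0 0 0"

```text
time_s: 21.0
position: [0.5181, -0.309, 0.0338]
ee_rot: [[0.994, 0.108, 0.0], [0.108, -0.994, -0.0], [0.0, 0.0, -1.0]]
ft_force: [0.8, -0.4, -3.3]
opening: 0.0558
grip_force: 65.7
```

Request:
jog_arm --deltas "5 0 0 -0.15 0;5 0 0 0 0;5 0 0 0 0"

```text
time_s: 21.3
position: [0.5182, -0.309, 0.0337]
ee_rot: [[0.994, 0.108, 0.0], [0.108, -0.994, -0.0], [0.0, 0.001, -1.0]]
ft_force: [-5.2, 3.5, 8.7]
opening: 0.0565
grip_force: 67.1
```

Request:
jog_arm --deltas "6.2 0 0 0 0;7 0 0 0 0;7.5 0 0 0 0;7.5 0 0 0 0;7.5 0 0 3 0;7.5 0 0 5 0;7.5 0 0 5 0;7.5 0 0 4 0;7.5 0 0 0 0;7.5 0 0 0 0"

```text
time_s: 22.3
position: [0.5181, -0.309, 0.2026]
ee_rot: [[0.994, 0.107, 0.001], [0.107, -0.994, -0.001], [0.001, 0.001, -1.0]]
ft_force: [-0.0, 0.7, -1.2]
opening: 0.0752
grip_force: 0.0
```

```bash
python3 - <<'E'
from h import *
c=cam("wrist");print(monitor.observe()["position"])
cv2.imwrite("pics/w4.png",cv2.resize(np.clip(c["image"][60:280,210:430].astype(float)*2.5,0,255).astype(np.uint8),None,fx=2.7,fy=2.7)[:,:,::-1])
E
```

```text
[ 0.51778054 -0.30866208  0.20130876]
```

View pics/w4.png

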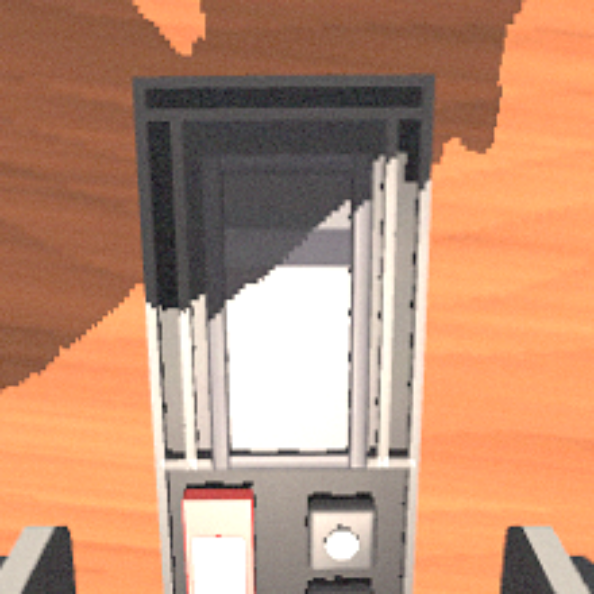

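Stone lies in the recess with about 7 mm margins at back and sides (crop edges: back 122 vs 152; sides 185/208 and 355/378). Now the returns, seal first.

Request:
jog_arm --deltas "7 -0.9 4.5 0 -0.02;7 -0.9 4.5 0 0;7 -0.9 4.5 0 0;7 -0.9 4.5 0 0;7 -0.9 4.5 0 0;7 -0.9 4.5 0 0;7 -0.9 4.5 0 0;6 -0.9 4.5 0 0;6 -0.9 4.5 0 0;6 -0.9 4.5 0 0"

```text
time_s: 23.35
position: [0.4268, 0.1427, 0.2009]
ee_rot: [[0.996, 0.087, -0.003], [0.087, -0.996, -0.0], [-0.003, -0.0, -1.0]]
ft_force: [1.2, 1.0, 0.8]
opening: 0.0602
grip_force: 0.0
```

Request:
jog_arm --deltas "6 -0.9 4.5 0 0;6 -0.9 4.5 0 0;6 -0.9 4.5 0 0;6 -0.9 4.45 0 0;6 0 0 0 0;6 0 0 0 0"

```text
time_s: 23.95
position: [0.3912, 0.3208, 0.2008]
ee_rot: [[0.996, 0.09, -0.003], [0.09, -0.996, -0.002], [-0.003, 0.001, -1.0]]
ft_force: [-0.1, 0.7, -0.7]
opening: 0.0598
grip_force: 0.0
```

Request:
jog_arm --deltas "6 0 0 -4.5 0;6 0 0 -4.5 0;6 0 0 -3 0;6 0 0 -1.5 0;6 0 0 -0.5 0;6 0 0 0 0;3 0 0 0 0;3 0 0 0 0;3 0 0 0 0;3 0 0 0 0"

```text
time_s: 24.95
position: [0.3928, 0.3207, 0.0635]
ee_rot: [[0.996, 0.088, 0.002], [0.088, -0.996, 0.001], [0.002, -0.001, -1.0]]
ft_force: [0.4, -2.1, 6.8]
opening: 0.0369
grip_force: 60.8
```

Request:
jog_arm --deltas "3 0 0 2 0;3 0 0 4 0;3 0 0 5 0;3 1 -2 2 0;3 2 -3.9 0 0;3 2 -3.9 0 0;3 2 -3.9 0 0;3 2 -3.9 0 0;3 2 -3.9 0 0;3 2 -3.9 0 0"

```text
time_s: 25.95
position: [0.5224, 0.0649, 0.1925]
ee_rot: [[0.996, 0.088, 0.0], [0.088, -0.996, 0.0], [0.0, -0.0, -1.0]]
ft_force: [0.3, 0.9, -1.8]
opening: 0.0373
grip_force: 60.8
```

Request:
jog_arm --deltas "3 2 -3.9 0 0;3 1.3 -2 0 0;3 0 0 -4 0;3 0 0 -4 0;3 0 0 -2 0;3 0 0 -1 0;3 0 0 0 0;3 0 0 0 0"

```text
time_s: 26.75
position: [0.5557, 0.0075, 0.0835]
ee_rot: [[0.996, 0.088, 0.002], [0.088, -0.996, -0.0], [0.002, 0.001, -1.0]]
ft_force: [-0.2, -0.7, -1.2]
opening: 0.0368
grip_force: 60.5
```

Request:
jog_arm --deltas "3 0 0 -1 0;3 0 0 -0.4 0;3 0 0 -0.2 0;3 0 0 0 0;3 0 0 0 0"

```text
time_s: 27.25
position: [0.5552, 0.0076, 0.0665]
ee_rot: [[0.996, 0.088, 0.0], [0.088, -0.996, -0.0], [0.0, 0.0, -1.0]]
ft_force: [0.2, -0.9, -1.8]
opening: 0.0368
grip_force: 60.6
```

Request:
jog_arm --deltas "3 0 0 -0.15 0;3 0 0 0 0;3 0 0 0 0"

```text
time_s: 27.55
position: [0.5555, 0.0076, 0.0655]
ee_rot: [[0.996, 0.088, 0.001], [0.088, -0.996, -0.0], [0.001, 0.0, -1.0]]
ft_force: [-1.6, 0.6, 6.2]
opening: 0.0367
grip_force: 61.4
```

Request:
jog_arm --deltas "5.5 0 0 0 0;5.5 0 0 0 0;5.5 0 0 0 0;5.5 0 0 3 0;5.5 0 0 5 0;5.5 0 0 5 0;7 -1 4.4 0 0;7 -1 4.4 0 0;7 -1 4.4 0 0;7 -1 4.4 0 0"

```text
time_s: 28.55
position: [0.5144, 0.1851, 0.1949]
ee_rot: [[0.996, 0.087, 0.0], [0.087, -0.996, 0.0], [0.0, 0.0, -1.0]]
ft_force: [0.2, -0.4, -0.5]
opening: 0.07
grip_force: 0.0
```

Request:
jog_arm --deltas "7 -1 4.4 0 0;7 -1.2 4.4 0 0;7 -1.2 4.4 0 0;7 0 0 -4 0;7 0 0 -4 0;7 0 0 -3 0;7 0 0 -1.5 0;7 0 0 -0.2 0;7 0 0 0 0"

```text
time_s: 29.45
position: [0.4813, 0.3156, 0.0681]
ee_rot: [[0.996, 0.088, 0.0], [0.088, -0.996, 0.0], [0.0, -0.0, -1.0]]
ft_force: [0.0, -0.5, 1.2]
opening: 0.0702
grip_force: 0.0
```

Request:
jog_arm --deltas "4.4 0 0 0 0;4.4 0 0 0 0;4.4 0 0 0 0;4.4 0 0 0 0"

```text
time_s: 29.85
position: [0.4819, 0.316, 0.0694]
ee_rot: [[0.996, 0.088, 0.003], [0.088, -0.996, 0.001], [0.003, -0.001, -1.0]]
ft_force: [-0.0, 0.8, 5.9]
opening: 0.0529
grip_force: 63.1
```

Request:
jog_arm --deltas "4.4 0 0 2 0;4.4 0 0 4 0;4.4 0 0 5 0;4.4 1 -2 3 0;4.4 1.2 -4.4 0 0;4.4 1.2 -4.4 0 0;4.4 1.2 -4.4 0 0;4.4 1.2 -4.4 0 0;4.4 1 -3.8 0 0;4.4 0 0 -2 0"

```text
time_s: 30.85
position: [0.5512, 0.0773, 0.19]
ee_rot: [[0.997, 0.083, 0.006], [0.083, -0.997, -0.001], [0.006, 0.002, -1.0]]
ft_force: [1.0, 1.8, -2.2]
opening: 0.0529
grip_force: 63.4
```

Request:
jog_arm --deltas "4.4 0 0 -4 0;4.4 0 0 -4 0;4.4 0 0 -2 0;4.4 0 0 -1 0;4.4 0 0 -0.4 0;4.4 0 0 0 0;4.4 0 0 0 0"

```text
time_s: 31.55
position: [0.5497, 0.0816, 0.075]
ee_rot: [[0.996, 0.088, 0.002], [0.088, -0.996, -0.0], [0.002, 0.0, -1.0]]
ft_force: [0.6, -0.3, -0.7]
opening: 0.0531
grip_force: 63.4
```

Request:
jog_arm --deltas "4.4 0 0 -0.2 0;4.4 0 0 -0.1 0;4.4 0 0 -0.1 0;4.4 0 0 0 0;4.4 0 0 0 0"

```text
time_s: 32.05
position: [0.5496, 0.0817, 0.0714]
ee_rot: [[0.996, 0.088, 0.002], [0.088, -0.996, -0.0], [0.002, 0.0, -1.0]]
ft_force: [-3.8, 1.0, 11.0]
opening: 0.053
grip_force: 64.4
```

Request:
jog_arm --deltas "6.6 0 0 0 0;6.6 0 0 0 0;6.6 0 0 0 0;6.6 0 0 3 0;7 0 0 5 0;7 0 0 5 0;7 0.4 4.6 0 0;7 0.4 4.6 0 0;7 0.4 4.5 0 0;7 0.4 4.5 0 0"

```text
time_s: 33.05
position: [0.5649, 0.2653, 0.1998]
ee_rot: [[0.996, 0.087, 0.0], [0.087, -0.996, -0.0], [0.0, 0.0, -1.0]]
ft_force: [1.0, -0.2, -0.7]
opening: 0.0699
grip_force: 0.0
```

Request:
jog_arm --deltas "7 0.5 4.5 0 0;7 0 0 0 0;7 0 0 -4 0;7 0 0 -4 0;7 0 0 -3 0;7 0 0 -1.7 0;7 0 0 -0.4 0;7 0 0 0 0"

```text
time_s: 33.85
position: [0.5702, 0.3082, 0.0688]
ee_rot: [[0.996, 0.087, -0.0], [0.087, -0.996, -0.0], [-0.0, 0.0, -1.0]]
ft_force: [0.1, 0.5, 0.7]
opening: 0.07
grip_force: 0.0
```

Request:
jog_arm --deltas "4 0 0 0 0;4 0 0 0 0;4 0 0 0 0;4 0 0 0 0"

```text
time_s: 34.25
position: [0.5709, 0.3088, 0.0706]
ee_rot: [[0.996, 0.088, 0.003], [0.088, -0.996, 0.001], [0.003, -0.001, -1.0]]
ft_force: [-0.4, -0.5, 7.0]
opening: 0.0483
grip_force: 62.7
```

Request:
jog_arm --deltas "4 0 0 2 0;4 0 0 4 0;4 0 0 5 0;4 0 -2 4 0;4 -0.1 -4.7 0 0;4 -0.1 -4.7 0 0;4 -0.2 -4.7 0 0;4 -0.2 -4.7 0 0;4 -0.2 -4.7 0 0;4 0 -4.7 0 0"

```text
time_s: 35.25
position: [0.5615, 0.0048, 0.2192]
ee_rot: [[0.996, 0.088, 0.0], [0.088, -0.996, -0.0], [0.0, 0.0, -1.0]]
ft_force: [0.9, 0.2, -1.7]
opening: 0.0484
grip_force: 62.2
```

Request:
jog_arm --deltas "4 -0.1 -4.7 0 0;4 0 -2.8 0 0;4 0 0 -4 0;4 0 0 -4 0;4 0 0 -4 0;4 0 0 -1.5 0;4 0 0 0 0;4 0 0 0 0"

```text
time_s: 36.05
position: [0.5615, -0.0685, 0.0848]
ee_rot: [[0.996, 0.088, 0.001], [0.088, -0.996, -0.0], [0.001, 0.001, -1.0]]
ft_force: [0.0, -0.1, -0.4]
opening: 0.0482
grip_force: 62.3
```

Request:
jog_arm --deltas "4 0 0 -0.7 0;4 0 0 -0.4 0;4 0 0 -0.1 0;4 0 0 0 0;4 0 0 0 0"

```text
time_s: 36.55
position: [0.5613, -0.0685, 0.0726]
ee_rot: [[0.996, 0.088, 0.001], [0.088, -0.996, -0.0], [0.001, 0.0, -1.0]]
ft_force: [-2.0, -0.2, 6.2]
opening: 0.0485
grip_force: 62.9
```

Request:
jog_arm --deltas "4 0 0 -0.1 0;4 0 0 0 0;4 0 0 0 0"

```text
time_s: 36.85
position: [0.5614, -0.0685, 0.0725]
ee_rot: [[0.996, 0.088, 0.001], [0.088, -0.996, -0.0], [0.001, 0.001, -1.0]]
ft_force: [-5.1, 0.6, 15.0]
opening: 0.0485
grip_force: 64.2
```

Release, rise, and back off towards the start for a check from above.

Request:
jog_arm --deltas "4 0 0 0.1 0;6.6 0 0 0 0;6.6 0 0 0 0;6.6 0 0 0 0;6.6 0 0 3 0;6.6 0 0 5 0;6.6 0 0 5 0;7 0 0 4 0;7 -3.2 -3.5 0 0;7 -3.2 -3.5 0 0"

```text
time_s: 37.85
position: [0.4967, -0.1388, 0.2427]
ee_rot: [[0.996, 0.09, 0.002], [0.09, -0.996, -0.001], [0.002, 0.001, -1.0]]
ft_force: [0.1, -0.5, -0.8]
opening: 0.0702
grip_force: 0.0
```

Request:
jog_arm --deltas "7 -3.2 -3.5 0 0;7 -3.2 -3.5 0 0;7 -3.2 -3.5 0 0;7 -3.2 -3.5 0 0;7 -3.2 -3.5 0 0;7 -3.2 -3.5 0 0;7 -3.2 -3.5 0 0;7 -3.2 -3.5 0 0;7 0 0 0 0;7 0 0 0 0"

```text
time_s: 38.85
position: [0.2406, -0.4187, 0.2415]
ee_rot: [[0.996, 0.086, 0.0], [0.086, -0.996, 0.001], [0.0, -0.001, -1.0]]
ft_force: [0.5, -0.5, -0.1]
opening: 0.0701
grip_force: 0.0
```

```bash
python3 - <<'E'
from h import *
a=pickle.load(open("top0.pkl","rb"))["image"];c=cam("top");b=c["image"]
k=lambda im:cv2.resize(im[125:210,255:375],None,fx=6,fy=6,interpolation=cv2.INTER_CUBIC)
S=cv2.resize(np.clip(b[160:270,400:475].astype(float)*2,0,255).astype(np.uint8),None,fx=4.6,fy=4.6)[:506]
t=cv2.resize(k(b),(455,322));u=cv2.resize(k(a),(455,322))
o=np.zeros((600,800,3),np.uint8);o[:S.shape[0],455:455+S.shape[1]]=S[:, :345];o[:300,:455]=t[:300];o[300:,:455]=u[:300]
cv2.imwrite("pics/end.png",o[:,:,::-1])
E
```

```text
(no output)
```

View pics/end.png

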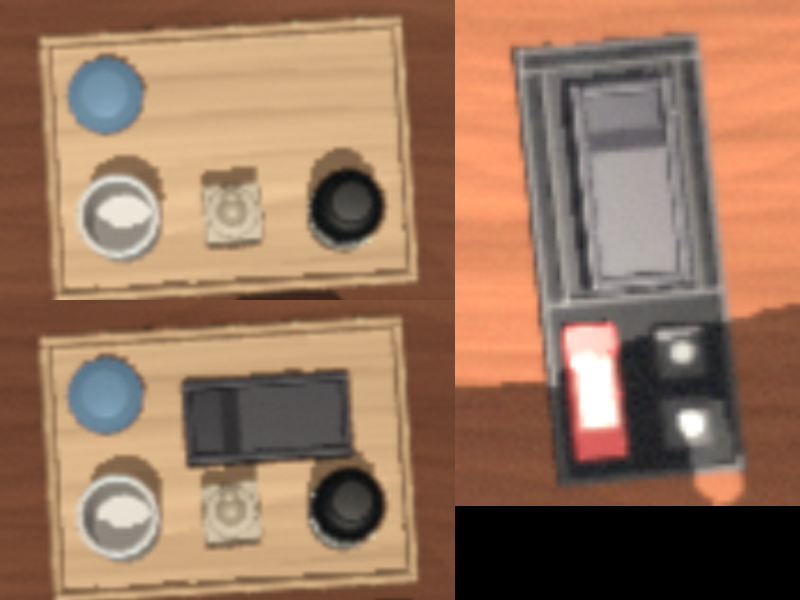

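Before/after coincide: cup (119,216), seal (232,212) and bottle (347,208) match the start picture to within 1–2 px, the pot is unmoved, and the inkstone lies centred in the recess (630,185).

```bash
python3 -c "
from plant import env
print(env.hand_in())"
```

```text
the job is handed in; nothing more can be done
None
```

The job is handed in: the inkstone lies in the recess and the bottle, cup and seal are back within a few millimetres of where they stood, as the final top view shows; the hand-in call returned no verdict.

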